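# Collect the cut keys: load the tote and draw out its handle

## Robot

A 6-joint arm with a two-finger parallel gripper is mounted at the origin on the work surface. World frame = base frame: x ahead of the robot, y to its left, z up, the work surface at z = 0. Lengths are in m, angles in rad, forces in N, time in s.
With the tool pointing down it reaches from about 0.275 to 0.975 m from the base axis. Payload 8.4 kg.
Tool frame: the origin (TCP) lies at the very end of the fingers, on their centre line; the grasp point (between the pads) lies 19 mm behind it; z points along the fingers, y is the line along which they close (so a half turn about z gives the same grasp; the last joint's range is limited). The gripper opens to 92 mm and grips with 3 to 60 N. Pads are 20 mm wide; open, the fingers measure 128 mm over their backs; the gripper's body (75 mm by 189 mm) begins 69 mm behind the grasp point.
Start: joints at [1.344, 0.353, 1.633, -0, 1.155, -0.002], TCP at [0.139, 0.609, 0.215] pointing down, gripper open.
Joint ranges: [-2.63, 2.63], [-0.92, 2.1], [0.06, 2.66], [-1.3, 4.44], [0, 2.69], [-3.02, 3.02]. Speed limits (rad/s): [2.22, 2.22, 2.79, 3.14, 3.14, 3.14].

## Interface

Orientations are given as a unit quaternion [w, x, y, z].
In Python, from rig import r gives the robot as it stands.
- The arm moves only by the tool apply_moves, never from a script. Its argument "targets" is a list of rows, each a list of 3 entries, a list of its own where there are three numbers: the shift along the tool's x, y, z as a fraction of full scale, then the turn about the tool's z as a fraction of full scale, then the finger opening in mm, from 0 to 91.9. A call has exactly 5 rows; each row is the pose to reach, as a shift and turn from the pose commanded when the call began, along the tool's axes at that moment, turning the shorter way round; what a row does not reach only later rows make up. Full scale, the value 1, is 0.25 m for a shift and pi rad for a turn. A row lasts 1/10 s, in which the tool goes at most 50 mm and 8.59 degrees, less where a joint would pass 70% of its speed; a pose out of reach is approached as far as the arm can. A call with a number of a shift or a turn outside -1 to 1 is refused whole. A call with a gripper value outside its range is refused whole. The fingers move at their own pace and stop on an object; "force" is the grip in N (left out, the last holds). Time passes only in rows, so rows that repeat a pose let the fingers close, or fill a call up. It gives the time, the measured TCP pose, the force, the opening and the grip force at its end, in the units of the state.
- r.sense(): the state, without advancing time (a new reading comes with each control period).
- r.camera(name): name is "side" or "top"; returns a dict with "img" (480x640x3 uint8, blue, green, red), "K" (3x3 intrinsics, pixels), "xyz" and "rotation" of the camera in the world. Camera axes: x right, y down, z forward; pixel columns grow to the right and rows downward; lengths in m; the calibration is good to about 2 mm. A picture is of the moment at which its call begins. There is no depth.
- r.hand_in(): hands the job in; it is judged then, once.
The state is a dict: "t": time; "qpos": joint angles; "joint_velocities": joint speeds; "joint_torque": joint torques, N m; "tcp_pos": TCP position; "eef_rot": TCP orientation; "wrist_force": force on the tool from outside, world axes, zero at the start; "torque": the same for the moment, N m; "opening": opening from 0.0 (shut) to 1.0 (fully open); "finger_force": force on a finger pad.
Only numpy, scipy, OpenCV 4.12 (cv2) and the standard library are available. Lean on these libraries where they do the work, as an engineer would, in place of code of your own. Each camera call takes 0.05 s, during which the arm holds its last target. There are 200 camera calls.

## Task

Collect the two finished keys from the key machine's catch tray and put both inside the orange tote. Then take hold of the tote's grey telescoping handle so that your grip squeezes its red button fully in, pull the handle straight up past its first stop to its second, topmost stop, and finish while still holding it up there with the button squeezed in. Leave the padlock, the screwdriver, the oil can and the cardboard box alone.

Things in the scene. Friction and masses are not known exactly. Their poses are not given: they have to be found in the camera images.
- key_blue_mid (a point): Finished key with a blue plastic head, lying flat in the catch tray, about 40 g. The point is the centre of the head, half-way up. Head 44 mm along the point's x axis, 28 mm along y, 14 mm thick (z); a steel blade 9 mm wide and 4 mm thick sticks out of it along +x, its tip 55 mm from the point. Grasp the head across its 28 mm sides.
- key_black_mid (a point): Second finished key, the same but with a black plastic head.
- machine: Key copying machine, fixed, never in the same place. Origin at table level under the centre of its aluminium catch tray, +x towards the machine. Tray: outer 170 (x) by 290 (y) mm, walls 18 mm high, inner floor 5 mm above the table. A 140 mm wide chute, up to 70 mm high, rises over the tray's far wall from x = 82 mm; the machine fills x = 170 to 450, y = -170 to 170 mm, up to 202 mm high.
- tote: Orange open tote, held fast on the table, never in the same place. Origin at table level; open box from x = -140 to 110 mm and y = -90 to 90 mm, walls and floor 5 mm thick, rim 70 mm high. Its +x end (x = 110 to 140 mm, y = -65 to 65 mm) is a black housing 120 mm high from which the telescoping handle rises.
- grip (a point): Centre of the handle's grey grip bar, moving with the handle; axes as the tote's. At tote x = 125 mm, y = 0; 160 mm above the table when pushed down. Bar 26 mm thick (x), 116 mm long (y), 28 mm high, on two 12 mm steel rods at y = -45 and 45 mm. The red button is in the middle of its +x side. Grasp it across x: one finger on the button, the other on the plain -x side.
- handle (a joint): How far the handle is drawn up: 0 m at the start (down), 0.050 at the first stop, 0.100 at the second, its end of travel. Slides vertically; 0.4 kg, 1.5 N friction. With the button out a catch locks it at 0, 0.050 and 0.100 (about 1.5 mm play). It moves off these only while the button is in by more than 4 mm, and then sinks by its own weight unless held.
- button (a joint): How far the red button is pressed into the grip bar: 0 m out, 0.006 fully in. It is 34 mm along y, 22 mm high and sticks out 7 mm from the bar's +x side (1 mm when fully in), so bar and button are 33 mm thick, 27 mm when squeezed. Spring: 5 N to start, 9 N fully in; grip firmly, about 20 to 40 N.
- padlock: Bystander: brass padlock lying flat, 45 by 50 by 22 mm with a shackle.
- screwdriver: Bystander: red screwdriver lying on the table, about 200 mm long.
- oil: Bystander: upright oil can, 52 mm across, 130 mm high.
- cell_box: Bystander: small cardboard box, 70 by 50 by 30 mm.
Things that resemble listed ones, but are neither listed nor needed, are in the scene too. Of the things shaped like the part that bears key_blue_mid, the blue one is meant. There is more than one size of the part that bears key_black_mid; the job needs the largest.

How it is judged:
On the way, in this order (a step that is already met when the one before it is completed fails the run):
1. both keys lie at rest inside the tote, its handle still down (x of key_blue_mid in the frame of tote between -0.14 and 0.11 m and y of key_blue_mid in the frame of tote between -0.09 and 0.09 m and z of key_blue_mid in the frame of tote between 0 and 0.06 m and x of key_black_mid in the frame of tote between -0.14 and 0.11 m and y of key_black_mid in the frame of tote between -0.09 and 0.09 m and z of key_black_mid in the frame of tote between 0 and 0.06 m and linear speed of each of key_blue, key_black below 0.05 m/s and value of joint handle below 0.01 m), for 0.2 s.
2. the handle is drawn up to its second stop with the button squeezed in (value of joint handle above 0.094 m and value of joint button above 0.0035 m), for 0.2 s.
At the end, for the whole second after the job is handed in: Both keys are inside the tote (centres within its walls and less than 60 mm above the table) and not touched; the handle is within 6 mm of its second stop, the button is pressed in more than 3.5 mm so that the catch does not carry the handle, and the fingers are gripping it (more than 3 N) (all of step 2 and x of key_blue_mid in the frame of tote between -0.14 and 0.11 m and y of key_blue_mid in the frame of tote between -0.09 and 0.09 m and z of key_blue_mid in the frame of tote between 0 and 0.06 m and x of key_black_mid in the frame of tote between -0.14 and 0.11 m and y of key_black_mid in the frame of tote between -0.09 and 0.09 m and z of key_black_mid in the frame of tote between 0 and 0.06 m and contact force between the fingers and tote above 3 N and not (contact force between the fingers and key_blue above 0.1 N) and not (contact force between the fingers and key_black above 0.1 N)); the arm keeps its last pose, push and grip.
It fails at once if the padlock is shoved or tipped (distance of padlock from where it was at the start of the episode above 0.03 m).
It fails at once if the screwdriver is shoved or tipped (distance of screwdriver from where it was at the start of the episode above 0.03 m).
It fails at once if the oil can is shoved or tipped (distance of oil from where it was at the start of the episode above 0.03 m or angle between oil's own z axis and vertical above 0.5 rad).
It fails at once if the cardboard box is shoved or tipped (distance of cell_box from where it was at the start of the episode above 0.03 m).
It also fails if it takes over 72 s, if anything falls off the work surface, if the arm or the gripper's body presses on something with over 40 N, if the wrist force passes 120 N, or if a joint passes its speed limit or range.

## Working session

There is one attempt and no reset: what is moved stays moved. The work goes in short steps, Python scripts to look and compute and a tool call to move; the robot and the scene stay as the last step left them, time stands still between calls to the robot, and variables do not carry over. Pictures are saved under pics/ and viewed, at most 10 in all, crops included, and the job is handed in when it is done.

Besides the shell and the picture viewer there is one more tool, called after ">>>" as a command line: name --argument value ..., lists and objects as JSON in quotes. apply_moves: Moves the arm, as the interface text tells. Its arguments: {"type":"object","properties":{"targets":{"type":"array"},"force":{"type":"number"}},"required":["targets"]}

```bash
mkdir -p pics; cat > h.py <<'E'
import numpy as np, cv2
from rig import r
def ray(c,u,v):
    d=np.linalg.inv(c["K"])@[u,v,1]; return np.array(c["xyz"]),np.array(c["rotation"])@d
def at(c,u,v,z):
    o,d=ray(c,u,v); return o+d*(z-o[2])/d[2]
def px(c,p):
    q=np.array(c["K"])@(np.array(c["rotation"]).T@(np.array(p)-c["xyz"])); return q[:2]/q[2]
E
python3 - <<'E'
from h import *
import pickle
for n in("top","side"):
    c=r.camera(n); cv2.imwrite(f"pics/{n}0.png",c["img"]); pickle.dump(c,open(n+"0.pkl","wb")); print(n,c["xyz"],c["rotation"],c["K"])
print(r.sense())
E
```

```text
top [ 0.3282873  -0.02666861  1.49692062] [-0.0565507   0.70851106 -0.70150838  0.05196237] [[539.04485127   0.         325.817961  ]
 [  0.         539.04485127 241.87741251]
 [  0.           0.           1.        ]]
side [-0.10455065 -0.67864716  1.25128849] [-0.3043064   0.87334354 -0.35630587  0.13309696] [[609.99695282   0.         319.84125017]
 [  0.         609.99695282 248.6119644 ]
 [  0.           0.           1.        ]]
{'t': 0.1, 'qpos': array([ 1.34361328e+00,  3.53563309e-01,  1.63402096e+00,  2.72323999e-05,
        1.15520555e+00, -2.44359351e-03]), 'joint_velocities': array([-0.00125785, -0.00115531, -0.00286778,  0.00101698, -0.00105916,
        0.00160702]), 'joint_torque': array([-1.56451770e-03, -5.94906306e+01, -3.34933841e+01,  6.97399769e-02,
        1.83356943e-02, -7.20718231e-05]), 'tcp_pos': array([0.1392048 , 0.60886429, 0.2139651 ]), 'eef_rot': array([-8.09460831e-05,  1.12138843e-01,  9.93692368e-01, -5.93213569e-04]), 'wrist_force': array([ 0.85233064,  1.12604603, -0.99028918]), 'torque': array([-0.04168939, -0.01218843, -0.00959018]), 'finger_force': 0.0, 'opening': 0.9988605955493223}
```

```bash
python3 - <<'E'
s=open('h.py').read()
s=s.replace("def ray","from scipy.spatial.transform import Rotation as R\ndef rot(q): return R.from_quat(np.roll(q,-1)).as_matrix()\ndef ray",1).replace('np.array(c["rotation"])','rot(c["rotation"])')
open('h.py','w').write(s)
E
```

```text
(no output)
```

View pics/top0.png

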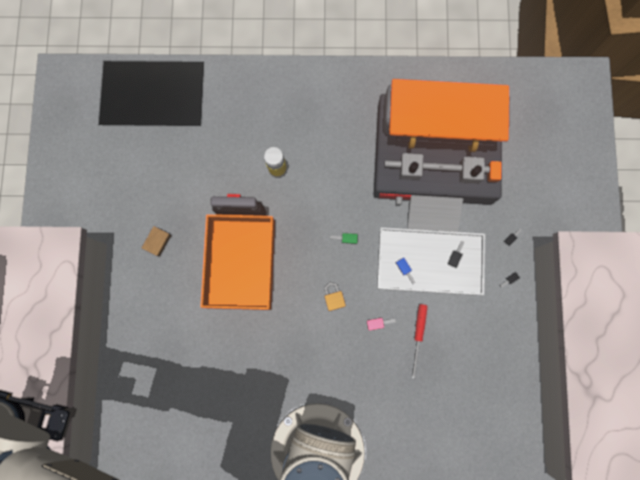

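View pics/side0.png

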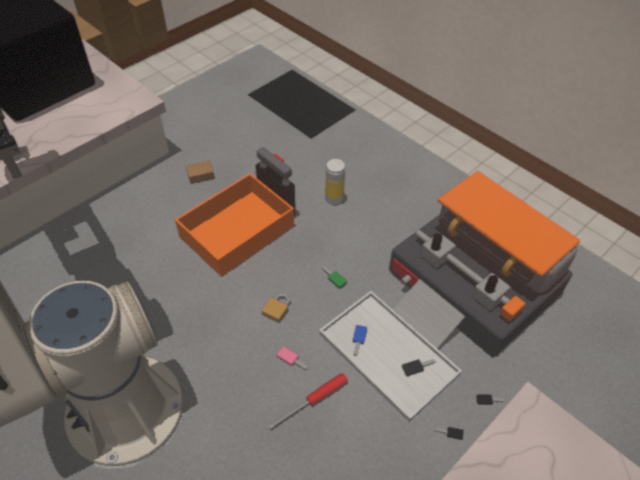

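Top view: the blue key (403,267) lies in the tray. The green (349,238) and pink (376,324) keys outside it have the wrong colour. There are three black keys: (456,258) in the tray looks largest, while (511,239) and (512,279) on the table look smaller. I'll confirm this in one enlarged crop and measure the tray and tote corners.

```bash
python3 - <<'E'
from h import *
import pickle
c=pickle.load(open("top0.pkl","rb"))
a=c["img"][215:305,370:530]; b=c["img"][185:315,190:290]
a=cv2.resize(a,None,fx=5,fy=5,interpolation=cv2.INTER_CUBIC)
cv2.imwrite("pics/crop1.png",a)
# tote rim corners & housing
for n,u,v,z in[("rim TL",206,216,.07),("TR",273,216,.07),("BR",271,309,.07),("BL",202,306,.07),("bar l",212,201,.174),("bar r",257,205,.174),("btn",234,196,.16),("trTL",379,228,.018),("trTR",485,234,.018),("trBR",484,294,.018),("trBL",379,290,.018),("oil",275,156,.13),("padl",335,300,.01),("blue",403,267,.012),("blk",456,258,.012)]: print(n,at(c,u,v,z).round(4))
E
```

```text
rim TL [0.6169 0.3083 0.07  ]
TR [0.6185 0.1271 0.07  ]
BR [0.3692 0.1261 0.07  ]
BL [0.3752 0.3081 0.07  ]
bar l [0.6344 0.2705 0.174 ]
bar r [0.6252 0.1568 0.174 ]
btn [0.6512 0.2181 0.16  ]
trTL [ 0.5977 -0.1636  0.018 ]
trTR [ 0.5836 -0.4578  0.018 ]
trBR [ 0.4173 -0.4493  0.018 ]
trBL [ 0.4253 -0.1628  0.018 ]
oil [0.7674 0.1195 0.13  ]
padl [ 0.3972 -0.0427  0.01  ]
blue [ 0.4899 -0.23    0.012 ]
blk [ 0.5164 -0.377   0.012 ]
```

View pics/crop1.png

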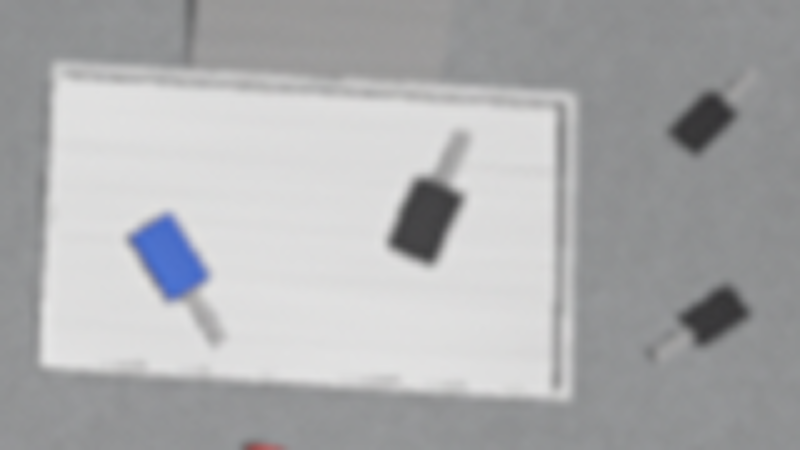

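The crop confirms it: the tray black key has the larger head (about 65x70 crop px diagonal, against about 50x50 for the two outside), so (456,258) is the largest. The blue key is the only blue one. Next I'll crop the tote and handle from both cameras.

```bash
python3 - <<'E'
from h import *
import pickle
c=pickle.load(open("top0.pkl","rb")); s=pickle.load(open("side0.pkl","rb"))
a=cv2.resize(c["img"][188:312,196:292],None,fx=4,fy=4,interpolation=cv2.INTER_CUBIC)
b=cv2.resize(s["img"][140:264,196:296],None,fx=4,fy=4,interpolation=cv2.INTER_CUBIC)
cv2.imwrite("pics/crop2.png",np.hstack([a,b])); print(a.shape,b.shape)
# key heads by colour
I=c["img"].astype(int); B,G,Rr=I[...,0],I[...,1],I[...,2]
roi=np.zeros(B.shape,bool); roi[233:290,384:480]=1
for n,m in(("blue",(B-Rr>60)),("black",(I.max(2)<110))):
    m=(m&roi).astype(np.uint8); k,l,st,ce=cv2.connectedComponentsWithStats(m)
    i=1+np.argmax(st[1:,4]); p=np.argwhere(l==i)[:,::-1].astype(np.float32)
    bx=cv2.boxPoints(cv2.minAreaRect(p)); W=np.array([at(c,*q,.019)[:2] for q in bx])
    print(n,st[i,4],at(c,*ce[i],.019).round(4),"edges",np.diff(W[:3],axis=0).round(4).tolist())
E
```

```text
(496, 384, 3) (496, 400, 3)
blue 136 [ 0.4919 -0.2304  0.019 ] edges [[0.0132, -0.0216], [-0.0352, -0.0207]]
black 136 [ 0.5141 -0.3711  0.019 ] edges [[0.0378, -0.0175], [-0.0102, -0.023]]
```

View pics/crop2.png

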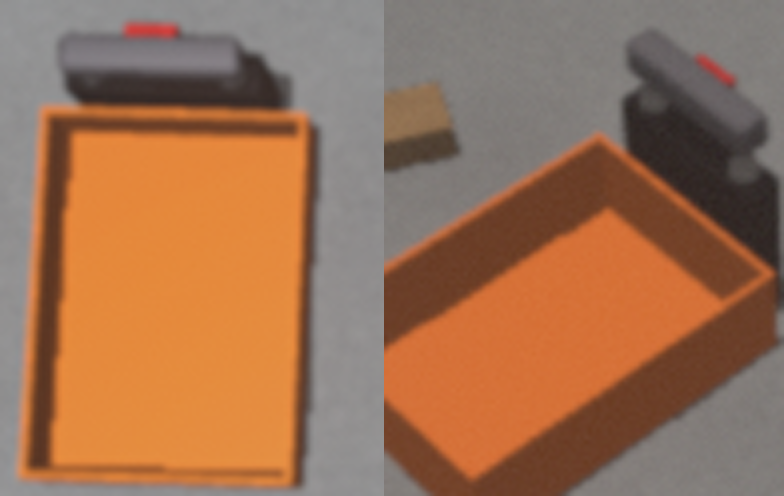

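```bash
cat >> h.py <<'E'
def plan(*wps):
    """waypoints (x,y,z,tool-y heading deg) -> shift fractions, turn fraction, from the present pose"""
    s=r.sense(); M=rot(s["eef_rot"]); h=np.degrees(np.arctan2(M[1,1],M[0,1]))
    print("t",round(s["t"],2),"tcp",s["tcp_pos"].round(4),"hdg",h.round(2),"tilt",M[:2,2].round(4))
    for w in wps:
        d=M.T@(np.array(w[:3])-s["tcp_pos"])/.25; t=((h-w[3]+180)%360-180)/180
        print(w,"->",d.round(3).tolist(),round(t,3))
E
python3 - <<'E'
from h import *
import pickle
from scipy.optimize import least_squares
c=pickle.load(open("top0.pkl","rb")); s=pickle.load(open("side0.pkl","rb"))
P=[(c,196,188,[((42,106),(.11,.09,.07)),((315,113),(.11,-.09,.07)),((298,487),(-.14,-.09,.07)),((20,477),(-.14,.09,.07)),
   ((62,35),(.138,.058,.174)),((238,37),(.138,-.058,.174)),((240,72),(.112,-.058,.174)),((65,72),(.112,.058,.174)),((152,25),(.145,0,.171))]),
   (s,196,140,[((600-384,133),(.11,.09,.07)),((774-384,271),(.11,-.09,.07)),((715-384,70),(.145,0,.171))])]
def f(p,full=0):
    C,S=np.cos(p[2]),np.sin(p[2]); o=[]
    for cam,u0,v0,L in P:
        for (u,v),(x,y,z) in L:
            o+=list(px(cam,(p[0]+C*x-S*y,p[1]+S*x+C*y,z))-[u0+(u+.5)/4-.5,v0+(v+.5)/4-.5])
    return np.array(o)
q=least_squares(f,[.5,.217,0],loss="soft_l1"); p=q.x; print(p,f(p).round(1).reshape(-1,2).tolist())
C,S=np.cos(p[2]),np.sin(p[2])
for n,x in(("grip",.125),("drop",-.04)): print(n,p[0]+C*x,p[1]+S*x)
print("yaw deg",np.degrees(p[2]))
k=at(c,454.75,258.55,.019); b=at(c,404,265.75,.019); print("black",k,"blue",b)
plan((.514,-.374,.1,65.8))
E
```

```text
[ 0.51035804  0.21834448 -0.01311742] [[0.5, 0.2], [-1.3, -0.1], [-0.7, -0.4], [0.5, 0.5], [-0.5, -1.1], [1.5, -0.6], [0.5, 0.8], [-1.8, -0.2], [0.3, -0.5], [-0.9, 0.9], [-0.3, 1.6], [0.2, -0.2]]
grip 0.6353472823303972 0.21670484457034916
drop 0.47036147763713126 0.21886915732860102
yaw deg -0.7515729871772173
black [ 0.51392243 -0.37185237  0.019     ] blue [ 0.49260314 -0.23179699  0.019     ]
t 0.1 tcp [0.1392 0.6089 0.214 ] hdg 77.12 tilt [-0.0003 -0.0012]
(0.514, -0.374, 0.1, 65.8) -> [-2.338, -3.498, 0.46] 0.063
```

>>> apply_moves --targets '[[[-0.11, -0.166, 0], 0.02, 91], [[-0.22, -0.332, 0], 0.04, 91], [[-0.33, -0.498, 0], 0.06, 91], [[-0.44, -0.664, 0], 0.063, 91], [[-0.55, -0.83, 0], 0.063, 91]]' --force 25

```text
t: 0.6
tcp_pos: [0.2272, 0.3743, 0.2143]
eef_rot: [0.0, 0.21, 0.978, -0.0]
wrist_force: [0.5, -0.9, 0.5]
opening: 0.99
finger_force: 0.0
```

>>> apply_moves --targets '[[[-0.14, -0.14, 0], 0, 91], [[-0.28, -0.28, 0], 0, 91], [[-0.42, -0.42, 0], 0, 91], [[-0.56, -0.56, 0], 0, 91], [[-0.7, -0.7, 0], 0, 91]]'

```text
t: 1.1
tcp_pos: [0.315, 0.1432, 0.2147]
eef_rot: [0.0, 0.209, 0.978, 0.0]
wrist_force: [1.2, 0.1, 0.9]
opening: 0.989
finger_force: 0.0
```

>>> apply_moves --targets '[[[-0.14, -0.14, 0], 0, 91], [[-0.28, -0.28, 0], 0, 91], [[-0.42, -0.42, 0], 0, 91], [[-0.56, -0.56, 0], 0, 91], [[-0.7, -0.7, 0], 0, 91]]'

```text
t: 1.6
tcp_pos: [0.4029, -0.0887, 0.2147]
eef_rot: [0.0, 0.21, 0.978, 0.0]
wrist_force: [0.1, 0.2, 0.1]
opening: 0.991
finger_force: 0.0
```

>>> apply_moves --targets '[[[-0.14, -0.14, 0], 0, 60], [[-0.28, -0.28, 0], 0, 60], [[-0.42, -0.42, 0], 0, 60], [[-0.56, -0.56, 0], 0, 60], [[-0.7, -0.7, 0], 0, 60]]'

```text
t: 2.1
tcp_pos: [0.4906, -0.3199, 0.2142]
eef_rot: [-0.0, 0.21, 0.978, 0.0]
wrist_force: [0.1, 0.4, 0.9]
opening: 0.651
finger_force: 0.0
```

```bash
python3 - <<'E'
from h import *
plan((.514,-.372,.1,65.8),(.514,-.372,.007,65.8))
E
```

```text
t 2.1 tcp [ 0.4906 -0.3199  0.2142] hdg 65.75 tilt [-0.0004  0.0004]
(0.514, -0.372, 0.1, 65.8) -> [-0.171, -0.152, 0.457] -0.0
(0.514, -0.372, 0.007, 65.8) -> [-0.171, -0.152, 0.829] -0.0
```

>>> apply_moves --targets '[[[-0.17, -0.152, 0.1], 0, 60], [[-0.17, -0.152, 0.3], 0, 60], [[-0.17, -0.152, 0.5], 0, 60], [[-0.17, -0.152, 0.68], 0, 60], [[-0.17, -0.152, 0.68], 0, 60]]'

```text
t: 2.6
tcp_pos: [0.5091, -0.3668, 0.0378]
eef_rot: [-0.006, 0.21, 0.978, 0.002]
wrist_force: [-1.1, 0.4, 0.9]
opening: 0.653
finger_force: 0.0
```

```bash
python3 - <<'E'
from h import *
plan((.514,-.372,.007,65.8))
c=r.camera("side"); t=r.camera("top")
s=cv2.resize(c["img"][310:430,340:470],None,fx=4,fy=4,interpolation=cv2.INTER_CUBIC)
q=cv2.resize(t["img"][215:335,410:480],None,fx=4,fy=4,interpolation=cv2.INTER_CUBIC)
print(px(c,(.514,-.372,.019)),px(c,r.sense()["tcp_pos"]))
cv2.imwrite("pics/a1.png",np.hstack([s,q]))
E
```

```text
t 2.6 tcp [ 0.5091 -0.3668  0.0378] hdg 65.76 tilt [-0.0099  0.0072]
(0.514, -0.372, 0.007, 65.8) -> [-0.028, -0.011, 0.123] -0.0
[410.8094743 366.4230579] [411.26071736 360.45002718]
```

View pics/a1.png

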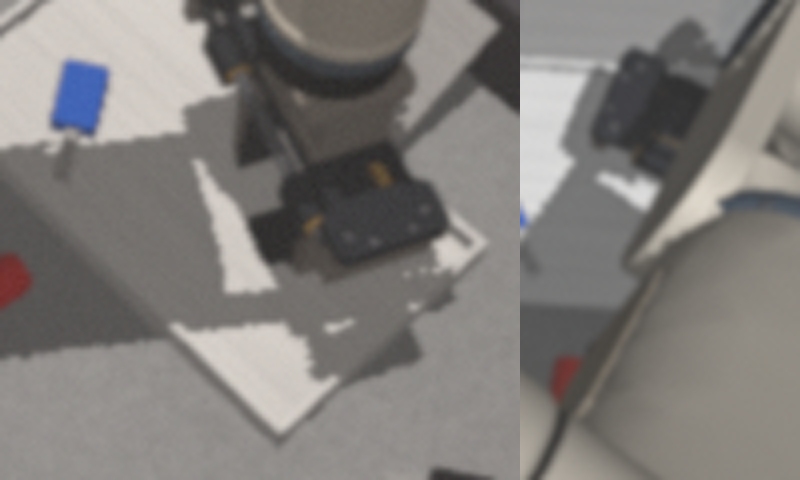

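The picture shows the fingers (side crop about (330,210)) straddling the black key, with the key itself hidden by the gripper. I'll check the settled pose and continue on the estimate.

```bash
python3 - <<'E'
from h import *
plan((.514,-.372,.007,65.8)); print(r.sense()["wrist_force"],r.sense()["joint_velocities"].round(3))
E
```

```text
t 2.7 tcp [ 0.5133 -0.3695  0.0444] hdg 65.78 tilt [-0.0018  0.0013]
(0.514, -0.372, 0.007, 65.8) -> [-0.007, -0.008, 0.15] -0.0
[-0.04987314 -0.3151377   0.77271685] [-0.001 -0.055 -0.038 -0.002  0.002  0.002]
```

>>> apply_moves --targets '[[[0, 0, 0.04], 0, 60], [[0, 0, 0.08], 0, 60], [[0, 0, 0.12], 0, 60], [[0, 0, 0.145], 0, 60], [[0, 0, 0.145], 0, 60]]'

```text
t: 3.2
tcp_pos: [0.5132, -0.3695, 0.0076]
eef_rot: [-0.001, 0.21, 0.978, 0.0]
wrist_force: [0.4, -0.0, -0.2]
opening: 0.647
finger_force: 0.0
```

>>> apply_moves --targets '[[[0, 0, 0], 0, 40], [[0, 0, 0], 0, 30], [[0, 0, 0], 0, 20], [[0, 0, 0], 0, 20], [[0, 0, 0], 0, 20]]'

```text
t: 3.7
tcp_pos: [0.5138, -0.37, 0.0086]
eef_rot: [0.0, 0.21, 0.978, -0.0]
wrist_force: [0.2, 0.1, 1.5]
opening: 0.303
finger_force: 25.0
```

```bash
python3 - <<'E'
from h import *
plan((.4704,.2189,.2,65.8)); s=r.sense();print(s["opening"]*92,s["finger_force"],s["wrist_force"])
E
```

```text
t 3.7 tcp [ 0.5138 -0.37    0.0086] hdg 65.78 tilt [ 0.0003 -0.0003]
(0.4704, 0.2189, 0.2, 65.8) -> [1.125, 2.077, -0.766] -0.0
27.874511036052887 25.000247061252594 [0.19626095 0.11375508 1.54029785]
```

>>> apply_moves --targets '[[[0, 0, -0.12], 0, 20], [[0, 0, -0.3], 0, 20], [[0, 0, -0.46], 0, 20], [[0, 0, -0.6], 0, 20], [[0, 0, -0.65], 0, 20]]'

```text
t: 4.2
tcp_pos: [0.5152, -0.371, 0.1749]
eef_rot: [0.003, 0.21, 0.978, -0.001]
wrist_force: [-0.3, -0.2, -0.5]
opening: 0.3
finger_force: 25.0
```

>>> apply_moves --targets '[[[0.06, 0.1, 0], 0, 20], [[0.16, 0.25, 0], 0, 20], [[0.26, 0.4, 0], 0, 20], [[0.36, 0.56, 0], 0, 20], [[0.46, 0.72, 0], 0, 20]]'

```text
t: 4.7
tcp_pos: [0.4815, -0.1568, 0.1699]
eef_rot: [-0.001, 0.21, 0.978, 0.0]
wrist_force: [1.1, 0.0, -0.9]
opening: 0.294
finger_force: 25.0
```

>>> apply_moves --targets '[[[0.09, 0.14, 0], 0, 20], [[0.18, 0.28, 0], 0, 20], [[0.27, 0.42, 0], 0, 20], [[0.36, 0.57, 0], 0, 20], [[0.45, 0.72, 0], 0, 20]]'

```text
t: 5.2
tcp_pos: [0.4529, 0.0532, 0.1701]
eef_rot: [-0.0, 0.21, 0.978, -0.0]
wrist_force: [1.2, 0.3, -0.8]
opening: 0.303
finger_force: 25.0
```

```bash
python3 - <<'E'
from h import *
plan((.43,.24,.17,65.8),(.43,.24,.03,65.8)); s=r.sense();print(s["opening"]*92,s["finger_force"])
E
```

```text
t 5.2 tcp [0.4529 0.0532 0.1701] hdg 65.76 tilt [-0.0009 -0.0001]
(0.43, 0.24, 0.17, 65.8) -> [0.39, 0.644, 0.0] -0.0
(0.43, 0.24, 0.03, 65.8) -> [0.39, 0.644, 0.56] -0.0
27.85086490140866 24.998870193958282
```

>>> apply_moves --targets '[[[0.1, 0.16, 0], 0, 20], [[0.2, 0.33, 0], 0, 20], [[0.3, 0.5, 0], 0, 20], [[0.39, 0.64, 0], 0, 20], [[0.39, 0.64, 0], 0, 20]]'

```text
t: 5.7
tcp_pos: [0.4297, 0.2417, 0.1701]
eef_rot: [-0.0, 0.208, 0.978, 0.0]
wrist_force: [0.7, -0.1, -0.9]
opening: 0.3
finger_force: 25.0
```

>>> apply_moves --targets '[[[0, 0, 0.16], 0, 20], [[0, 0, 0.32], 0, 20], [[0, 0, 0.48], 0, 20], [[0, 0, 0.57], 0, 20], [[0, 0, 0.57], 0, 20]]'

```text
t: 6.2
tcp_pos: [0.4279, 0.2355, 0.0251]
eef_rot: [-0.003, 0.21, 0.978, -0.002]
wrist_force: [-0.2, -0.5, -0.1]
opening: 0.303
finger_force: 25.0
```

>>> apply_moves --targets '[[[0, 0, 0], 0, 28], [[0, 0, 0], 0, 34], [[0, 0, 0], 0, 42], [[0, 0, 0], 0, 50], [[0, 0, 0], 0, 50]]'

```text
t: 6.7
tcp_pos: [0.4311, 0.2379, 0.0291]
eef_rot: [0.001, 0.21, 0.978, 0.0]
wrist_force: [-0.1, -0.8, 0.3]
opening: 0.544
finger_force: 0.0
```

>>> apply_moves --targets '[[[0, 0, -0.12], 0, 50], [[0, 0, -0.28], 0, 50], [[0, 0, -0.44], 0, 50], [[0, 0, -0.58], 0, 50], [[0, 0, -0.64], 0, 50]]'

```text
t: 7.2
tcp_pos: [0.432, 0.2384, 0.1921]
eef_rot: [0.002, 0.21, 0.978, 0.002]
wrist_force: [0.9, -0.0, 0.1]
opening: 0.544
finger_force: 0.0
```

```bash
python3 - <<'E'
from h import *
plan((.4926,-.2315,.18,120.9)); s=r.sense();print(s["opening"]*92,s["finger_force"])
E
```

```text
t 7.2 tcp [0.432  0.2384 0.1921] hdg 65.79 tilt [0.0045 0.0025]
(0.4926, -0.2315, 0.18, 120.9) -> [-0.992, -1.615, 0.045] -0.306
50.05188798163389 0.0
```

>>> apply_moves --targets '[[[-0.1, -0.16, 0], -0.03, 60], [[-0.2, -0.32, 0], -0.06, 60], [[-0.3, -0.48, 0], -0.09, 60], [[-0.4, -0.65, 0], -0.12, 60], [[-0.5, -0.81, 0], -0.15, 60]]'

```text
t: 7.7
tcp_pos: [0.4614, -0.0002, 0.1888]
eef_rot: [0.0, -0.026, 1.0, -0.0]
wrist_force: [0.6, 0.6, -0.6]
opening: 0.653
finger_force: 0.0
```

```bash
python3 - <<'E'
from h import *
plan((.4926,-.2315,.19,121)); c=r.camera("top")
a=cv2.resize(c["img"][188:318,196:416],None,fx=3.5,fy=3.5,interpolation=cv2.INTER_CUBIC); cv2.imwrite("pics/b1.png",a)
E
```

```text
t 7.7 tcp [ 4.614e-01 -2.000e-04  1.888e-01] hdg 93.02 tilt [ 0.0009 -0.    ]
(0.4926, -0.2315, 0.19, 121) -> [-0.076, -0.931, -0.005] -0.155
```

View pics/b1.png

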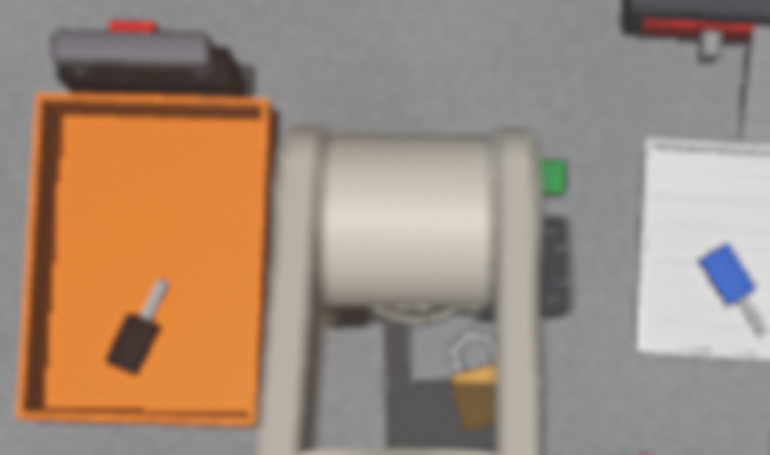

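The black key lies in the tote (crop (133,342)) and the blue one is unmoved in the tray (726,273).

>>> apply_moves --targets '[[[-0.015, -0.19, 0], -0.035, 60], [[-0.03, -0.38, 0], -0.07, 60], [[-0.05, -0.57, 0], -0.105, 60], [[-0.065, -0.76, 0], -0.13, 60], [[-0.075, -0.93, 0], -0.155, 60]]'

```text
t: 8.25
tcp_pos: [0.4916, -0.2319, 0.1887]
eef_rot: [0.0, -0.266, 0.964, -0.0]
wrist_force: [1.8, 0.7, -0.1]
opening: 0.654
finger_force: 0.0
```

>>> apply_moves --targets '[[[0, 0, 0.1], 0, 60], [[0, 0, 0.25], 0, 60], [[0, 0, 0.4], 0, 60], [[0, 0, 0.52], 0, 60], [[0, 0, 0.54], 0, 60]]'

```text
t: 8.75
tcp_pos: [0.4893, -0.2285, 0.0505]
eef_rot: [-0.002, -0.264, 0.964, 0.002]
wrist_force: [-1.0, -0.2, 0.1]
opening: 0.649
finger_force: 0.0
```

>>> apply_moves --targets '[[[0, 0, 0], 0, 60], [[0, 0, 0], 0, 60], [[0, 0, 0], 0, 60], [[0, 0, 0], 0, 60], [[0, 0, 0], 0, 60]]'

```text
t: 9.25
tcp_pos: [0.4921, -0.2298, 0.0542]
eef_rot: [0.001, -0.265, 0.964, -0.001]
wrist_force: [0.2, -0.4, 0.2]
opening: 0.653
finger_force: 0.0
```

```bash
python3 - <<'E'
from h import *
plan((.4924,-.2312,.008,121))
E
```

```text
t 9.25 tcp [ 0.4921 -0.2298  0.0542] hdg 120.68 tilt [ 0.0014 -0.0007]
(0.4924, -0.2312, 0.008, 121) -> [0.002, -0.005, 0.185] -0.002
```

>>> apply_moves --targets '[[[0, -0.005, 0.05], 0, 60], [[0, -0.005, 0.1], 0, 60], [[0, -0.005, 0.15], 0, 60], [[0, -0.005, 0.182], 0, 60], [[0, -0.005, 0.182], 0, 60]]'

```text
t: 9.75
tcp_pos: [0.4914, -0.2303, 0.0062]
eef_rot: [-0.001, -0.265, 0.964, 0.001]
wrist_force: [0.2, 0.2, -0.8]
opening: 0.652
finger_force: 0.0
```

>>> apply_moves --targets '[[[0, 0, 0], 0, 40], [[0, 0, 0], 0, 30], [[0, 0, 0], 0, 20], [[0, 0, 0], 0, 20], [[0, 0, 0], 0, 20]]'

```text
t: 10.25
tcp_pos: [0.4923, -0.2308, 0.008]
eef_rot: [0.0, -0.265, 0.964, -0.0]
wrist_force: [-0.6, -0.3, 0.4]
opening: 0.298
finger_force: 25.0
```

>>> apply_moves --targets '[[[0, 0, -0.12], 0, 20], [[0, 0, -0.28], 0, 20], [[0, 0, -0.44], 0, 20], [[0, 0, -0.6], 0, 20], [[0, 0, -0.65], 0, 20]]'

```text
t: 10.75
tcp_pos: [0.494, -0.2316, 0.1745]
eef_rot: [0.002, -0.265, 0.964, -0.002]
wrist_force: [0.5, -0.7, 0.1]
opening: 0.301
finger_force: 25.0
```

```bash
python3 - <<'E'
from h import *
plan((.5,.2,.17,121)); s=r.sense();print(s["opening"]*92,s["finger_force"])
E
```

```text
t 10.75 tcp [ 0.494  -0.2316  0.1745] hdg 120.68 tilt [ 0.0054 -0.0026]
(0.5, 0.2, 0.17, 121) -> [-0.901, 1.473, 0.014] -0.002
27.704516753769504 24.999940395355225
```

>>> apply_moves --targets '[[[-0.06, 0.09, 0], 0, 20], [[-0.15, 0.23, 0], 0, 20], [[-0.26, 0.38, 0], 0, 20], [[-0.37, 0.54, 0], 0, 20], [[-0.47, 0.69, 0], 0, 20]]'

```text
t: 11.25
tcp_pos: [0.5046, -0.0205, 0.1696]
eef_rot: [-0.0, -0.264, 0.964, 0.0]
wrist_force: [0.2, -0.0, -0.1]
opening: 0.301
finger_force: 25.0
```

>>> apply_moves --targets '[[[-0.1, 0.15, 0], 0, 20], [[-0.2, 0.3, 0], 0, 20], [[-0.31, 0.45, 0], 0, 20], [[-0.41, 0.6, 0], 0, 20], [[-0.47, 0.69, 0], 0, 20]]'

```text
t: 11.75
tcp_pos: [0.5177, 0.1888, 0.1695]
eef_rot: [-0.0, -0.265, 0.964, 0.0]
wrist_force: [0.5, -0.3, -0.4]
opening: 0.301
finger_force: 25.0
```

```bash
python3 - <<'E'
from h import *
plan((.52,.185,.03,121)); s=r.sense();print(s["opening"]*92,s["finger_force"])
E
```

```text
t 11.75 tcp [0.5177 0.1888 0.1695] hdg 120.77 tilt [-0.0008  0.0003]
(0.52, 0.185, 0.03, 121) -> [-0.0, -0.018, 0.558] -0.001
27.648627138031607 24.999662339687347
```

>>> apply_moves --targets '[[[0, -0.01, 0.14], 0, 20], [[0, -0.01, 0.3], 0, 20], [[0, -0.01, 0.46], 0, 20], [[0, -0.01, 0.56], 0, 20], [[0, -0.01, 0.56], 0, 20]]'

```text
t: 12.25
tcp_pos: [0.5162, 0.1827, 0.0265]
eef_rot: [-0.004, -0.265, 0.964, -0.0]
wrist_force: [0.1, 0.5, -0.6]
opening: 0.303
finger_force: 25.0
```

>>> apply_moves --targets '[[[0, 0, 0], 0, 28], [[0, 0, 0], 0, 34], [[0, 0, 0], 0, 42], [[0, 0, 0], 0, 50], [[0, 0, 0], 0, 50]]'

```text
t: 12.75
tcp_pos: [0.5201, 0.1839, 0.0312]
eef_rot: [0.001, -0.265, 0.964, 0.0]
wrist_force: [-0.4, -0.2, -0.4]
opening: 0.541
finger_force: 0.0
```

>>> apply_moves --targets '[[[0, 0, -0.12], 0, 50], [[0, 0, -0.28], 0, 50], [[0, 0, -0.44], 0, 50], [[0, 0, -0.6], 0, 50], [[0, 0, -0.76], 0, 50]]'

```text
t: 13.25
tcp_pos: [0.5193, 0.1837, 0.2224]
eef_rot: [0.0, -0.265, 0.964, 0.0]
wrist_force: [-0.2, 0.9, 0.4]
opening: 0.542
finger_force: 0.0
```

```bash
python3 - <<'E'
from h import *
plan((.6353,.2167,.225,179.25)); c=r.camera("top")
print(r.sense()["qpos"].round(3))
E
```

```text
t 13.25 tcp [0.5193 0.1837 0.2224] hdg 120.68 tilt [0.0006 0.0002]
(0.6353, 0.2167, 0.225, 179.25) -> [-0.467, -0.123, -0.01] -0.325
[ 0.337  0.224  1.778 -0.     1.131 -1.769]
```

>>> apply_moves --targets '[[[-0.1, -0.02, 0], -0.04, 70], [[-0.2, -0.05, 0], -0.08, 70], [[-0.3, -0.08, 0], -0.12, 70], [[-0.4, -0.1, 0], -0.16, 70], [[-0.46, -0.123, 0], -0.2, 70]]'

```text
t: 13.8
tcp_pos: [0.6356, 0.2166, 0.2203]
eef_rot: [0.0, -0.552, 0.834, -0.0]
wrist_force: [0.0, 0.1, 0.3]
opening: 0.763
finger_force: 0.0
```

>>> apply_moves --targets '[[[0, 0, 0], -0.04, 70], [[0, 0, 0], -0.08, 70], [[0, 0, 0], -0.12, 70], [[0, 0, 0], -0.125, 70], [[0, 0, 0], -0.125, 70]]'

```text
t: 14.3
tcp_pos: [0.6341, 0.216, 0.2203]
eef_rot: [0.0, -0.701, 0.713, -0.0]
wrist_force: [-0.2, -0.1, -0.3]
opening: 0.764
finger_force: 0.0
```

```bash
python3 - <<'E'
from h import *
plan((.6353,.2167,.142,179.25)); c=r.camera("side"); t=r.camera("top")
print(r.sense()["qpos"].round(3))
s=cv2.resize(c["img"][110:280,176:346],None,fx=3,fy=3,interpolation=cv2.INTER_CUBIC)
q=cv2.resize(t["img"][150:320,196:290],None,fx=3,fy=3,interpolation=cv2.INTER_CUBIC)
cv2.imwrite("pics/h1.png",np.hstack([s,q]))
E
```

```text
t 14.3 tcp [0.6341 0.216  0.2203] hdg 179.02 tilt [0.0001 0.    ]
(0.6353, 0.2167, 0.142, 179.25) -> [-0.003, -0.005, 0.313] -0.001
[ 0.326  0.417  1.524  0.     1.2   -2.798]
```

View pics/h1.png

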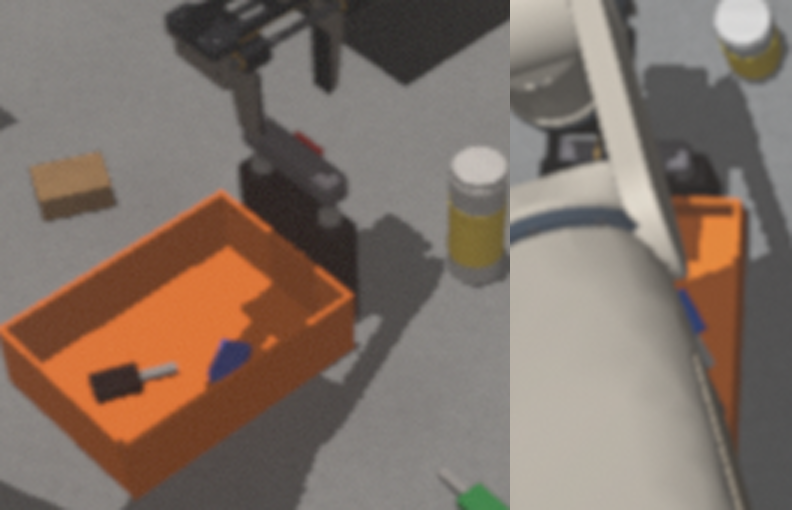

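Both keys are in the tote: the black at (118,380), and the blue at (228,360), partly in the shade of the near wall. The fingers straddle the grip bar, so I'll descend and squeeze.

>>> apply_moves --targets '[[[0, -0.006, 0.06], 0, 70], [[0, -0.006, 0.13], 0, 70], [[0, -0.006, 0.2], 0, 70], [[0, -0.006, 0.27], 0, 70], [[0, -0.006, 0.313], 0, 70]]'

```text
t: 14.9
tcp_pos: [0.6346, 0.2156, 0.1395]
eef_rot: [-0.001, -0.702, 0.713, 0.001]
wrist_force: [0.5, 0.1, 0.1]
opening: 0.763
finger_force: 0.0
```

>>> apply_moves --targets '[[[0, 0, 0], 0, 60], [[0, 0, 0], 0, 50], [[0, 0, 0], 0, 42], [[0, 0, 0], 0, 36], [[0, 0, 0], 0, 32]]' --force 35

```text
t: 15.4
tcp_pos: [0.6374, 0.2162, 0.1431]
eef_rot: [0.002, -0.702, 0.712, -0.001]
wrist_force: [6.7, -0.7, -3.4]
opening: 0.356
finger_force: 3.5
```

>>> apply_moves --targets '[[[0, 0, 0], 0, 20], [[0, 0, 0], 0, 20], [[0, 0, 0], 0, 20], [[0, 0, 0], 0, 20], [[0, 0, 0], 0, 20]]'

```text
t: 15.9
tcp_pos: [0.6375, 0.2162, 0.1431]
eef_rot: [0.002, -0.702, 0.712, -0.001]
wrist_force: [6.1, -0.3, -1.7]
opening: 0.292
finger_force: 35.0
```

```bash
python3 - <<'E'
from h import *
plan((.6358,.2167,.142,179.25)); s=r.sense(); print(s["opening"]*92,s["finger_force"],s["wrist_force"])
E
```

```text
t 15.9 tcp [0.6375 0.2162 0.1431] hdg 179.17 tilt [0.004  0.0008]
(0.6358, 0.2167, 0.142, 179.25) -> [-0.002, 0.007, 0.004] -0.0
26.884212670194522 34.99921202659607 [ 6.06996614 -0.33639061 -1.73104135]
```

>>> apply_moves --targets '[[[0, -0.008, -0.03], 0, 20], [[0, -0.008, -0.07], 0, 20], [[0, -0.008, -0.11], 0, 20], [[0, -0.008, -0.15], 0, 20], [[0, -0.008, -0.19], 0, 20]]'

```text
t: 16.4
tcp_pos: [0.6375, 0.2161, 0.1906]
eef_rot: [0.0, -0.702, 0.712, 0.0]
wrist_force: [1.5, 1.5, -6.4]
opening: 0.292
finger_force: 35.0
```

>>> apply_moves --targets '[[[0, 0, -0.04], 0, 20], [[0, 0, -0.08], 0, 20], [[0, 0, -0.12], 0, 20], [[0, 0, -0.16], 0, 20], [[0, 0, -0.19], 0, 20]]'

```text
t: 16.9
tcp_pos: [0.6375, 0.2161, 0.2381]
eef_rot: [0.0, -0.702, 0.712, 0.0]
wrist_force: [0.4, 3.8, -6.9]
opening: 0.288
finger_force: 35.0
```

```bash
python3 - <<'E'
from h import *
plan((.637,.2167,.2445,179.25)); s=r.sense(); print(s["opening"]*92,s["finger_force"],s["wrist_force"])
E
```

```text
t 16.9 tcp [0.6375 0.2161 0.2381] hdg 179.18 tilt [-0.0001  0.0003]
(0.637, 0.2167, 0.2445, 179.25) -> [-0.002, 0.002, -0.026] -0.0
26.49059019299388 34.99928176403046 [ 0.4092021   3.83486276 -6.90672675]
```

>>> apply_moves --targets '[[[0, 0, -0.008], 0, 20], [[0, 0, -0.016], 0, 20], [[0, 0, -0.024], 0, 20], [[0, 0, -0.028], 0, 20], [[0, 0, -0.028], 0, 20]]'

```text
t: 17.4
tcp_pos: [0.6375, 0.2161, 0.2431]
eef_rot: [-0.0, -0.702, 0.712, 0.0]
wrist_force: [0.7, 5.4, -9.2]
opening: 0.29
finger_force: 35.0
```

>>> apply_moves --targets '[[[0, 0, 0], 0, 20], [[0, 0, 0], 0, 20], [[0, 0, 0], 0, 20], [[0, 0, 0], 0, 20], [[0, 0, 0], 0, 20]]'

```text
t: 17.9
tcp_pos: [0.6374, 0.2161, 0.243]
eef_rot: [-0.0, -0.702, 0.712, 0.0]
wrist_force: [0.6, 5.7, -9.8]
opening: 0.29
finger_force: 35.0
```

```bash
python3 - <<'E'
from h import *
plan((.637,.2167,.2445,179.25)); s=r.sense(); print(s["opening"]*92,s["finger_force"],s["wrist_force"])
c=r.camera("side"); cv2.imwrite("pics/end.png",cv2.resize(c["img"][90:290,170:390],None,fx=3,fy=3,interpolation=cv2.INTER_CUBIC))
E
```

```text
t 17.9 tcp [0.6374 0.2161 0.243 ] hdg 179.18 tilt [-0.001 -0.   ]
(0.637, 0.2167, 0.2445, 179.25) -> [-0.002, 0.002, -0.006] -0.0
26.724908296068087 34.99845206737518 [ 0.58303147  5.74289208 -9.79492684]
```

View pics/end.png

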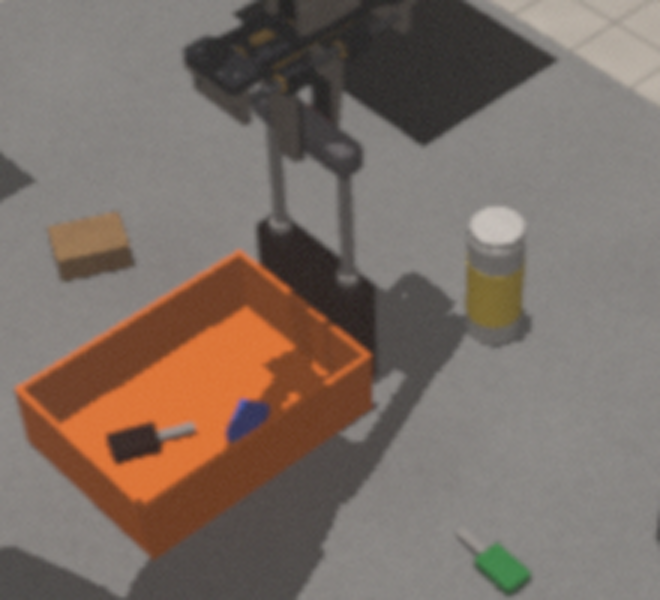

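The handle is fully up: the TCP rose 99.9 mm and the pull force rose from 6.9 to 9.8 N as it met the end stop. The opening of 26.7 mm means the button is in, and both keys are in the tote.

```bash
python3 -c "
from rig import r
print(r.hand_in())"
```

```text
the job is handed in; nothing more can be done
None
```

I handed the job in with both keys in the tote, the handle pulled up to its second stop and the button still squeezed in; the hand-in returned no verdict.

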